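# Bearing ball under the inspection camera: seat the dish, quarter turn, hold

### The job

Pick up the black dish by the yellow grip of its hoop, and with its red mark kept out to the side, facing away from the robot base, bring its rim squarely and gently up to the yellow sprung stop of the inspection camera until you feel the stop give and it is pushed part way in. There turn the dish a quarter turn so that the red mark points straight at the camera stand, with the mark against the stop, and finish while still holding it there: clear of the bench, level, the stop still part way in. Keep the dish level and the loose steel ball in its middle all the time, and leave the other things on the bench alone.

Things in the scene. Friction and masses are not known exactly. Their poses are not given: they have to be found in the camera images.
- dish: Black round dish, 150 mm outer diameter, rim 22 mm high, about 220 g, loose. Origin: centre of its underside; z up; x axis from the middle to the red mark. Its floor is a cone rising 8.5 degrees from the middle, so the ball stays in the middle while it is level. A hoop of 7 mm steel rod stands over it along its x axis, rim to rim; its top, 85 mm above the underside, has the yellow grip.
- dish_grip (a point): Centre of the yellow grip on top of the hoop, straight above the dish's middle, 85 mm above the underside: a block 44 mm long (along the dish's x axis), 16 mm wide (along its y axis: grasp it across this width, from above) and 22 mm high. The ball's top lies 43 mm below its underside.
- dish_centre (a point): Middle of the dish's floor, 6 mm above its underside, where the ball belongs; axes as the dish's.
- dish_mark (a point): Red mark on the rim: the point on the outside of the rim at the dish's +x side, 75 mm from the middle, 12 mm above the underside.
- ball_center (a point): Centre of the loose steel ball, 25 mm diameter, about 64 g, lying in the middle of the dish. It rolls when the dish is tilted or jerked.
- scope: Inspection camera on a stand, fixed to the bench, to the robot's left. Origin on the bench; its +x axis points from the stop back to the column, z up. Base 170 x 150 mm, 16 mm high, from x = -40 to 130 mm; column at x = 85 mm, 251 mm high. The barrel slants down to the front, lens at x = -41 mm, 158 mm up. The stop juts out in front over free bench.
- stop_tip (a point): Centre of the front face of the yellow sprung stop, an upright pad 24 mm wide, 30 mm high (65 to 95 mm above the bench), 130 mm in front of the stand's origin on its x axis when not pressed. It moves back with the pad. Hold the dish with its underside about 70 mm above the bench and its rim meets the pad.
- stop (a joint): How far the sprung stop is pushed in, in m: 0 free, 0.016 at its hard end. It starts to give at 1.5 N and needs 0.2 N more for each mm. Part way in means 2 to 14 mm.
- wrench_grip (a point): Bystander: steel wrench 170 mm long lying on the bench; middle of its handle.
- can: Bystander: upright spray can, 52 mm diameter, 150 mm high; origin under its middle.
- hub: Bystander: aluminium bicycle hub standing on end, 56 mm diameter, 85 mm high; origin under its middle.
- tape: Bystander: blue roll of tape lying flat, 90 mm diameter, 24 mm high; origin under its middle.
- jar: Bystander: jar with yellow cap, 60 mm diameter, 65 mm high; origin under its middle.
- mug: Bystander: blue mug, 80 mm diameter, 95 mm high; origin under its middle.
Mind the look-alikes: they are no part of the job. What is shaped like the dish but orange or turquoise is not meant.

How it is judged (in metres and radians):
On the way, in this order (a step that is already met when the one before it is completed fails the run):
1. the dish is lifted level off the bench in the gripper, ball in the middle (height (world z) of dish above 0.045 m and contact force between the fingers and dish above 2 N and angle between dish's own z axis and vertical below 0.12 rad and horizontal distance between ball_center and dish_centre below 0.018 m), for 0.2 s.
2. its rim is squarely against the sprung stop, which is pushed part way in, the red mark still out to the side facing away from the robot base, ball in the middle (all of step 1 and y of dish_centre in the frame of scope between -0.025 and 0.025 m and value of joint stop between 0.002 and 0.014 m and angle between the x axis of dish and the x axis of scope, either way round above 1 rad and y of dish_mark in the frame of scope below -0.03 m and contact force between dish and stop above 0.5 N), for 0.2 s.
At the end, for the whole second after the job is handed in: Gripper holds the dish 45 mm or more above the bench, still, level within 0.12 rad, ball within 18 mm of its middle; red mark points at the stand within 0.2 rad and lies within 20 mm of the stop's face; the stop is pushed in 2 to 14 mm (all of step 1 and value of joint stop between 0.002 and 0.014 m and angle between the x axis of dish and the x axis of scope, either way round below 0.2 rad and horizontal distance between dish_mark and stop_tip below 0.02 m and contact force between dish and stop above 0.5 N and linear speed of dish below 0.02 m/s and contact force between dish and table below 0.1 N); the arm keeps its last pose, push and grip.
It fails at once if the ball leaves the dish's middle (more than 30 mm off) (horizontal distance between ball_center and dish_centre above 0.03 m).
It fails at once if the dish is tipped (more than 0.2 rad) (angle between dish's own z axis and vertical above 0.2 rad).
It fails at once if the stand or its stop is rammed with the dish (more than 20 N) (contact force between dish and scope above 20 N).
It fails at once if one of the other things on the bench is disturbed (moved more than 20 mm) (distance of any of wrench_grip, can, hub, tape, jar, mug from where it was at the start of the episode above 0.02 m).
It also fails if it takes over 53 s, if anything falls off the work surface, if the arm or the gripper's body presses on something with over 40 N, if the wrist force passes 120 N, or if a joint passes its speed limit or range.

### The arm

A 6-joint arm with a two-finger parallel gripper is mounted at the origin on the work surface. World frame = base frame: x ahead of the robot, y to its left, z up, the work surface at z = 0. Lengths are in m, angles in degrees, forces in N, time in s.
With the tool pointing down it reaches from about 0.35 to 0.875 m from the base axis. Payload 4.2 kg.
Tool frame: the origin (TCP) lies where the fingers leave the gripper's body, on its centre line; the fingertips stand 70 mm ahead of it and the grasp point (between the pads) lies 51 mm ahead of it; z points along the fingers, y is the direction in which the jaws open and shut (so a half turn about z gives the same grasp; the last joint's range is limited). The gripper opens to 87 mm and grips with 3 to 60 N. Pads are 19 mm wide; open, the fingers measure 117 mm over their backs; the gripper's body (75 mm by 190 mm) begins 51 mm behind the grasp point.
Start: joints at [-58.178, 22.042, 0.453, 0, -68.411, -14.817], TCP at [0.183, -0.598, 0.292] pointing down, gripper open.
Joint ranges: [-179.83, 179.83], [-69.29, 118.12], [-61.27, 80.66], [-181.25, 117.63], [-171.15, -9.14], [-177.46, 177.46]. Speed limits (degrees/s): [159.86, 159.86, 180, 180, 180, 180].

### API

Orientations are given as a 3x3 rotation matrix whose columns are the frame's x, y, z axes.
In Python, from station import sense, capture, camera_model, finish_job gives the robot as it stands.
- The arm moves only by the shell command python3 -m inch 'ROWS'. ROWS is JSON, a list of rows, each an object with "hand": the closure, from 0 (fully open) to 1 (shut); "slide": the shift along the world's x, y, z in cm, a list of three; "yaw": the turn about the world's z in rad. A call has 1 to 10 rows; each row is the pose to reach, as a shift and turn from the pose commanded when the call began; what a row does not reach only later rows make up. A row lasts 1/8 s, in which the tool goes at most 62.5 mm and 10.7 degrees, less where a joint would pass 70% of its speed; a pose out of reach is approached as far as the arm can. A call with a gripper value outside its range is refused whole. The fingers move at their own pace and stop on an object; the grip force is fixed at half the most. Time passes only in rows, so rows that repeat a pose let the fingers close. It gives the time, the measured TCP pose, the force and the opening at its end, in the units of the state.
- sense(): the state, without advancing time (a new reading comes with each control period).
- capture(name): name is "scene" or "top"; returns the picture (480x640x3 uint8, blue, green, red); there is no depth.
- camera_model(name): a dict with "mtx" (3x3 intrinsics, pixels), "k1" (the pictures are not rectified: a ray, as slopes to the right and down, at radius r is drawn at 1 + k1 r^2 times it, then the intrinsics apply), "xyz" and "orientation" of the camera in the world. Camera axes: x right, y up, looking along -z (the intrinsics and any distortion apply to the point x, -y, -z); pixel columns grow to the right and rows downward; lengths in m; the calibration is good to about 2 mm. A picture is of the moment at which its call begins. camera_model takes no time and is no camera call.
- finish_job(): hands the job in, once; it reports no verdict.
The state is a dict: "time_s": time; "joints": joint angles; "joint_velocities": joint speeds; "effort": joint torques, N m; "tcp_pos": TCP position; "ee_rot": TCP orientation; "wrist_force": force on the tool from outside, world axes, zero at the start; "moment": the same for the moment, N m; "gripper_width": opening from 0.0 (shut) to 1.0 (fully open).
Only numpy, scipy, OpenCV 4.12 (cv2) and the standard library are available. Lean on these libraries where they do the work, as an engineer would, in place of code of your own. Each camera call takes 0.05 s, during which the arm holds its last target. There are 200 camera calls.

## Working session

There is one attempt and no reset: what is moved stays moved. The work goes in short steps, Python scripts to look and compute and a shell command to move; the robot and the scene stay as the last step left them, time stands still between calls to the robot, and variables do not carry over. Pictures are saved under pics/ and viewed, about 8 in all and at most 12, crops included, and the job is handed in when it is done.

```bash
mkdir -p pics; cat > h.py <<'E'
import numpy as np, cv2
from station import sense, capture, camera_model
def ray(name,u,v):
    m=camera_model(name);K=np.array(m["mtx"]);R=np.array(m["orientation"]);c=np.array(m["xyz"])
    d=np.array([(u-K[0,2])/K[0,0],(v-K[1,2])/K[1,1]]);s=d.copy()
    for _ in range(20): s=d/(1+m["k1"]*(s@s))
    return c,R@np.array([s[0],-s[1],-1])
def atz(name,u,v,z):
    c,d=ray(name,u,v);return c+d*(z-c[2])/d[2]
def proj(name,p):
    m=camera_model(name);K=np.array(m["mtx"]);q=np.array(m["orientation"]).T@(np.array(p)-m["xyz"])
    s=np.array([q[0],-q[1]])/-q[2];s=s*(1+m["k1"]*(s@s));return K[:2,:2]@s+K[:2,2]
E
python3 - <<'E'
from h import *
for n in("scene","top"):
    cv2.imwrite(f"pics/{n}0.png",capture(n));print(n,camera_model(n))
print(sense())
E
```

```text
scene {'mtx': array([[462.96693506,   0.        , 316.50795939],
       [  0.        , 462.96693506, 247.05630183],
       [  0.        ,   0.        ,   1.        ]]), 'k1': -0.06667892998518297, 'xyz': array([ 1.1592775 , -0.51973513,  0.81709025]), 'orientation': array([[ 0.62944121, -0.52712061,  0.57091823],
       [ 0.77685321,  0.44333736, -0.4471589 ],
       [-0.01740271,  0.7249799 ,  0.68855014]])}
top {'mtx': array([[550.52351318,   0.        , 323.240269  ],
       [  0.        , 550.52351318, 243.87172368],
       [  0.        ,   0.        ,   1.        ]]), 'k1': -0.1282096089805969, 'xyz': array([ 0.44890194, -0.01652639,  1.55390648]), 'orientation': array([[ 0.01292215,  0.99802571, -0.06146294],
       [-0.99991468,  0.01278011, -0.00270366],
       [-0.00191282,  0.06149263,  0.9981057 ]])}
{'time_s': 0.1, 'joints': array([-5.81778512e+01,  2.20866388e+01,  3.90289100e-01, -2.47033447e-02,
       -6.84112202e+01, -1.48173559e+01]), 'joint_velocities': array([-0.04182136, -0.14318712,  0.14320982,  0.08602502,  0.09804752,
       -0.1816816 ]), 'effort': array([-1.31287193e-04, -3.91689348e+01,  1.87934268e+01,  4.23179537e+00,
        1.34837336e-02, -7.62729928e-05]), 'tcp_pos': array([ 0.18270369, -0.59729897,  0.29128578]), 'ee_rot': array([[-9.56326757e-01, -2.92299010e-01, -6.49284404e-04],
       [-2.92299717e-01,  9.56325055e-01,  1.80661236e-03],
       [ 9.28559393e-05,  1.91749739e-03, -9.99998157e-01]]), 'wrist_force': array([-0.34318704,  0.33381108,  1.09139499]), 'moment': array([-0.03542666, -0.0274195 , -0.0124647 ]), 'gripper_width': 1.00061558071714}
```

View pics/scene0.png

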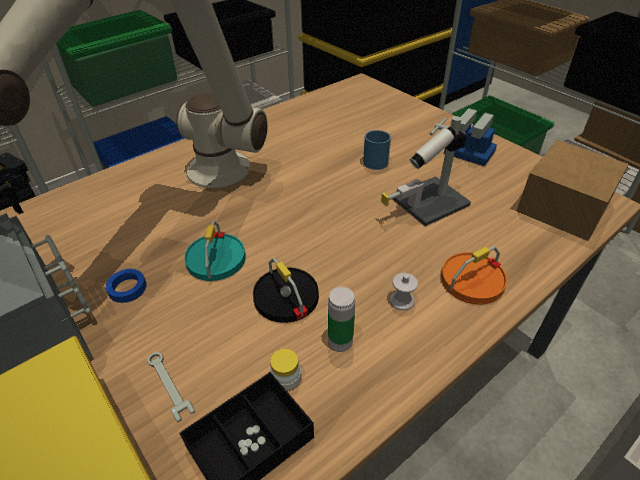

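View pics/top0.png

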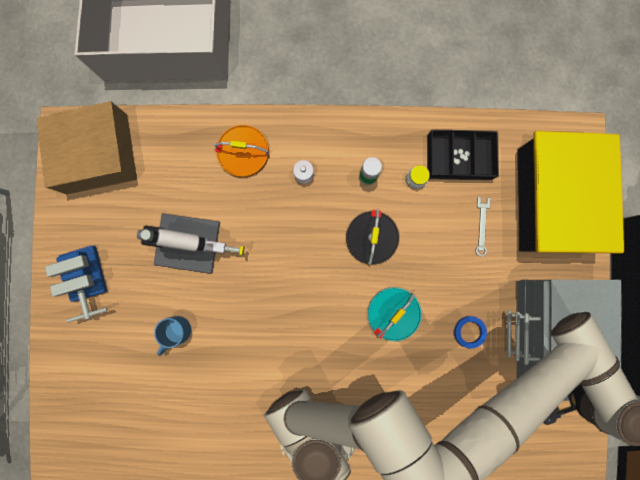

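Candidates: black dish, scene (286,293) / top (373,237). Look-alikes: turquoise at scene (215,257), top (395,314), and orange at scene (474,277), top (242,151). I choose the black one, mark at top (376,213). The stop pad is at top (242,251), scene (386,199). Now one close crop of both.

```bash
python3 - <<'E'
from h import *
t=cv2.imread("pics/top0.png");s=cv2.imread("pics/scene0.png")
f=lambda im,x,y,w,h:cv2.resize(im[y:y+h,x:x+w],(400,300),interpolation=cv2.INTER_CUBIC)
# top dish 340..420 x 205..265 (x5); top scope 140..260 x 195..285 (x3.33); scene dish 240..340,250..325 (x4); scene scope 370..480,180..? 
a=np.vstack([np.hstack([f(t,335,205,80,60),f(t,140,200,120,90)]),np.hstack([f(s,240,253,100,75),f(s,375,150,100,75)])])
cv2.imwrite("pics/crop1.png",a)
E
```

```text
(no output)
```

View pics/crop1.png

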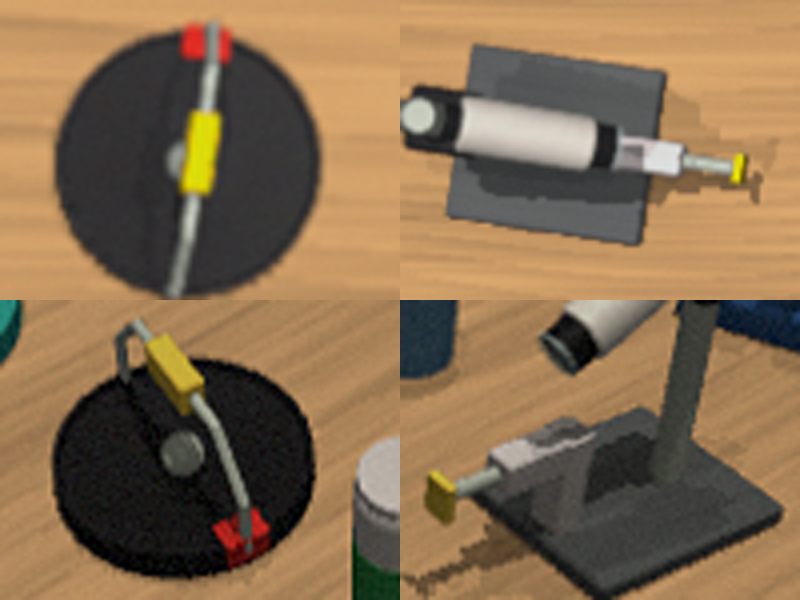

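```bash
python3 - <<'E'
from h import *
np.set_printoptions(precision=4,suppress=True)
T=lambda x,y:(140+(x-400)/3.333,200+y/3.333)
print("dish centre",atz("top",372.5,237.4,.022))
print("grip",atz("top",375.2,235.6,.096), atz("scene",240+172/4,253+58/4+0,.096))
m=atz("top",376.4,213.6,.022);print("mark",m)
g1=atz("top",335+208/5,205+111/5,.096);g0=atz("top",335+195/5,205+195/5,.096);d=g1-g0
print("grip len",np.linalg.norm(d),"yaw",np.degrees(np.arctan2(d[1],d[0])))
c=[atz("top",*T(*p),.016) for p in((473,44),(665,72),(640,244),(447,214))]
for p in c:print("corner",p)
back=(c[0]+c[3])/2;front=(c[1]+c[2])/2;x=(back-front)
print("scope len",np.linalg.norm(x),"w",np.linalg.norm(c[0]-c[3]),np.degrees(np.arctan2(x[1],x[0])),np.degrees(np.arctan2(*(c[3]-c[0])[[1,0]])))
u=x/np.linalg.norm(x);o=front+u*.04;print("origin",o,"stop pred",o-u*.13)
print("stop top",atz("top",*T(746,168),.095),"stop scene",atz("scene",375+40/4,150+(498-300)/4,.08))
E
```

```text
dish centre [ 0.5631 -0.1497  0.022 ]
grip [ 0.5625 -0.1504  0.096 ] [ 0.5646 -0.1475  0.096 ]
mark [ 0.6301 -0.1602  0.022 ]
grip len 0.04536766091894267 yaw -8.39603635668119
corner [0.6251 0.4475 0.016 ]
corner [0.6028 0.281  0.016 ]
corner [0.4571 0.2987 0.016 ]
corner [0.4798 0.4655 0.016 ]
scope len 0.16812040901276115 w 0.14637528001708403 82.30526045900737 172.94185083128073
origin [0.5353 0.3295 0.016 ] stop pred [0.5179 0.2007 0.016 ]
stop top [0.5186 0.1985 0.095 ] stop scene [0.5234 0.2072 0.08  ]
```

The crop confirms the black dish, with its red mark away from the base. Dish centre is about (0.563,-0.150), yaw -8.4°, grip length 45 mm (44 expected). Scope axis is at about 82.5° and the stop tip at about (0.518,0.200), so the dish is already perpendicular to it. Moving above the dish.

```bash
python3 -m inch '[{"hand":0,"slide":[3,3.5,0],"yaw":-0.05},{"hand":0,"slide":[7,8.2,0],"yaw":-0.1},{"hand":0,"slide":[11,13,0],"yaw":-0.15},{"hand":0,"slide":[15,17.7,0],"yaw":-0.2},{"hand":0,"slide":[19,22.4,0],"yaw":-0.25},{"hand":0,"slide":[23,27,0],"yaw":-0.3},{"hand":0,"slide":[27,31.8,0],"yaw":-0.35},{"hand":0,"slide":[31,36.5,0],"yaw":-0.4},{"hand":0,"slide":[35,41.2,0],"yaw":-0.44},{"hand":0,"slide":[38,44.7,0],"yaw":-0.44}]'; python3 -m inch '[{"hand":0,"slide":[0,0,-3],"yaw":0},{"hand":0,"slide":[0,0,-6],"yaw":0},{"hand":0,"slide":[0,0,-8],"yaw":0},{"hand":0,"slide":[0,0,-8],"yaw":0},{"hand":0,"slide":[0,0,-8],"yaw":0}]'
python3 - <<'E'
from h import *
np.set_printoptions(precision=4,suppress=True)
s=sense();print(s["tcp_pos"],s["ee_rot"],s["joints"])
t=capture("top");c=capture("scene")
f=lambda im,x,y,w,h:cv2.resize(im[y:y+h,x:x+w],(400,300),interpolation=cv2.INTER_CUBIC)
cv2.imwrite("pics/a1.png",np.hstack([f(t,315,192,120,90),f(c,235,225,120,90)]))
E
```

```text
time_s: 1.35
tcp_pos: [0.5639, -0.1484, 0.2918]
ee_rot: [[-0.99, 0.141, -0.001], [0.141, 0.99, 0.0], [0.001, 0.0, -1.0]]
wrist_force: [0.1, -0.9, 0.1]
gripper_width: 0.999
time_s: 1.98
tcp_pos: [0.5633, -0.1508, 0.213]
ee_rot: [[-0.99, 0.143, 0.001], [0.143, 0.99, -0.0], [-0.001, -0.0, -1.0]]
wrist_force: [0.0, 0.1, 0.8]
gripper_width: 0.997
[ 0.5633 -0.1508  0.213 ] [[-0.9898  0.1425  0.0011]
 [ 0.1425  0.9898 -0.0004]
 [-0.0012 -0.0002 -1.    ]] [  0.9301  21.8549 -12.0318   0.0272 -56.0482 -99.1403]
```

View pics/a1.png

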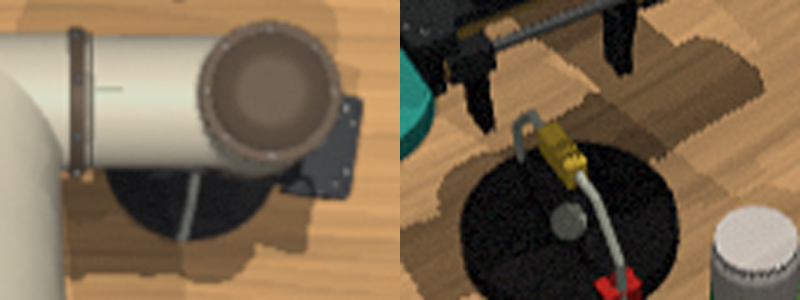

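The open fingers straddle the yellow grip, with the ball seen in the middle at (568,222). Descend and close.

```bash
python3 -m inch '[{"hand":0,"slide":[0,0,-2.5],"yaw":0},{"hand":0,"slide":[0,0,-5],"yaw":0},{"hand":0,"slide":[0,0,-7],"yaw":0},{"hand":0,"slide":[0,0,-7.6],"yaw":0},{"hand":0,"slide":[0,0,-7.6],"yaw":0}]'; python3 -m inch '[{"hand":0.5,"slide":[0,0,0],"yaw":0},{"hand":0.7,"slide":[0,0,0],"yaw":0},{"hand":0.85,"slide":[0,0,0],"yaw":0},{"hand":1,"slide":[0,0,0],"yaw":0},{"hand":1,"slide":[0,0,0],"yaw":0},{"hand":1,"slide":[0,0,0],"yaw":0},{"hand":1,"slide":[0,0,0],"yaw":0},{"hand":1,"slide":[0,0,0],"yaw":0}]'
```

```text
time_s: 2.7
tcp_pos: [0.5632, -0.1507, 0.1369]
ee_rot: [[-0.99, 0.143, 0.001], [0.143, 0.99, -0.0], [-0.001, -0.0, -1.0]]
wrist_force: [0.1, 0.4, 0.4]
gripper_width: 1.0
time_s: 3.7
tcp_pos: [0.563, -0.1504, 0.1362]
ee_rot: [[-0.99, 0.143, 0.0], [0.143, 0.99, 0.0], [-0.0, 0.0, -1.0]]
wrist_force: [0.8, 0.3, -0.2]
gripper_width: 0.18
```

Opening is 15.7 mm, which matches the 16 mm grip. Lift gently 70 mm.

```bash
python3 -m inch '[{"hand":1,"slide":[0,0,0.2],"yaw":0},{"hand":1,"slide":[0,0,0.6],"yaw":0},{"hand":1,"slide":[0,0,1.2],"yaw":0},{"hand":1,"slide":[0,0,2],"yaw":0},{"hand":1,"slide":[0,0,2.8],"yaw":0},{"hand":1,"slide":[0,0,3.6],"yaw":0},{"hand":1,"slide":[0,0,4.4],"yaw":0},{"hand":1,"slide":[0,0,5.2],"yaw":0},{"hand":1,"slide":[0,0,6],"yaw":0},{"hand":1,"slide":[0,0,6.6],"yaw":0}]';python3 -m inch '[{"hand":1,"slide":[0,0,0.3],"yaw":0},{"hand":1,"slide":[0,0,0.4],"yaw":0},{"hand":1,"slide":[0,0,0.4],"yaw":0},{"hand":1,"slide":[0,0,0.4],"yaw":0}]'
python3 - <<'E'
from h import *
t=capture("top");c=capture("scene")
f=lambda im,x,y,w,h:cv2.resize(im[y:y+h,x:x+w],(400,300),interpolation=cv2.INTER_CUBIC)
cv2.imwrite("pics/a2.png",np.hstack([f(t,315,192,120,90),f(c,235,195,120,90)]))
E
```

```text
time_s: 4.95
tcp_pos: [0.5629, -0.1506, 0.2029]
ee_rot: [[-0.99, 0.143, 0.0], [0.143, 0.99, 0.0], [-0.0, 0.0, -1.0]]
wrist_force: [-0.2, -0.8, -2.8]
gripper_width: 0.184
time_s: 5.45
tcp_pos: [0.5627, -0.1506, 0.2059]
ee_rot: [[-0.99, 0.143, -0.001], [0.143, 0.99, 0.0], [0.001, -0.0, -1.0]]
wrist_force: [0.2, 0.9, -3.1]
gripper_width: 0.181
```

View pics/a2.png

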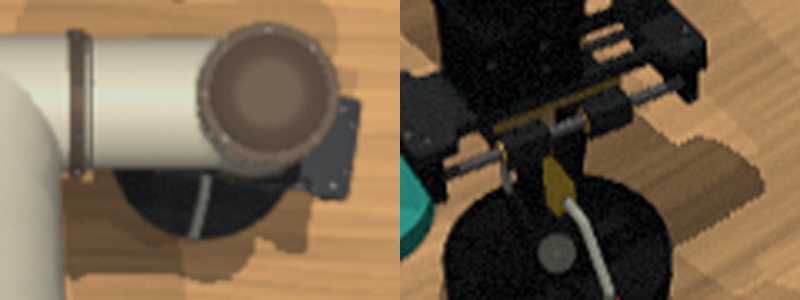

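Lifted: -3 N is the dish plus ball weight, it hangs level and the ball is in the middle (556,254). Carry it to about 35 mm short of the stop.

```bash
python3 -m inch '[{"hand":1,"slide":[-0.07,0.3,0],"yaw":0},{"hand":1,"slide":[-0.19,0.8,0],"yaw":0},{"hand":1,"slide":[-0.36,1.5,0],"yaw":0},{"hand":1,"slide":[-0.58,2.4,0],"yaw":0},{"hand":1,"slide":[-0.84,3.5,0],"yaw":0},{"hand":1,"slide":[-1.15,4.8,0],"yaw":0},{"hand":1,"slide":[-1.5,6.3,0],"yaw":0},{"hand":1,"slide":[-1.9,7.9,0],"yaw":0},{"hand":1,"slide":[-2.28,9.5,0],"yaw":0},{"hand":1,"slide":[-2.66,11.1,0],"yaw":0}]'; python3 -m inch '[{"hand":1,"slide":[-0.38,1.6,0],"yaw":0},{"hand":1,"slide":[-0.77,3.2,0],"yaw":0},{"hand":1,"slide":[-1.15,4.8,0],"yaw":0},{"hand":1,"slide":[-1.54,6.4,0],"yaw":0},{"hand":1,"slide":[-1.92,8,0],"yaw":0},{"hand":1,"slide":[-2.28,9.5,0],"yaw":0},{"hand":1,"slide":[-2.6,10.8,0],"yaw":0},{"hand":1,"slide":[-2.83,11.8,0],"yaw":0},{"hand":1,"slide":[-3,12.5,0],"yaw":0},{"hand":1,"slide":[-3.12,13,0],"yaw":0}]'; python3 -m inch '[{"hand":1,"slide":[0,0,0],"yaw":0},{"hand":1,"slide":[0,0,0],"yaw":0},{"hand":1,"slide":[0,0,0],"yaw":0}]'
python3 - <<'E'
from h import *
t=capture("top");c=capture("scene")
f=lambda im,x,y,w,h:cv2.resize(im[y:y+h,x:x+w],(400,300),interpolation=cv2.INTER_CUBIC)
cv2.imwrite("pics/a3.png",np.hstack([f(t,200,200,120,90),f(c,310,150,120,90)]))
print(sense()["tcp_pos"])
E
```

```text
time_s: 6.8
tcp_pos: [0.5359, -0.0385, 0.2063]
ee_rot: [[-0.99, 0.142, 0.0], [0.142, 0.99, 0.0], [-0.0, 0.0, -1.0]]
wrist_force: [1.0, -0.4, -2.5]
gripper_width: 0.183
time_s: 8.05
tcp_pos: [0.5049, 0.0907, 0.2062]
ee_rot: [[-0.99, 0.143, -0.0], [0.143, 0.99, -0.0], [0.0, -0.0, -1.0]]
wrist_force: [0.4, -0.2, -2.4]
gripper_width: 0.181
time_s: 8.43
tcp_pos: [0.5051, 0.0901, 0.2063]
ee_rot: [[-0.99, 0.143, -0.0], [0.143, 0.99, -0.0], [-0.0, -0.0, -1.0]]
wrist_force: [-0.3, -0.7, -1.9]
gripper_width: 0.182
[0.50504004 0.09012923 0.2062332 ]
```

View pics/a3.png

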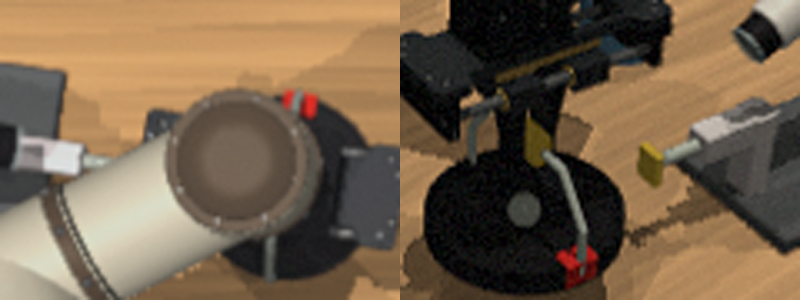

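The mark faces away from the base, ball centred at (524,210), pad ahead at (650,165) with about 35 mm gap. Advance gently along the scope axis.

```bash
python3 -m inch '[{"hand":1,"slide":[0.03,0.2,0],"yaw":0},{"hand":1,"slide":[0.08,0.6,0],"yaw":0},{"hand":1,"slide":[0.15,1.1,0],"yaw":0},{"hand":1,"slide":[0.21,1.6,0],"yaw":0},{"hand":1,"slide":[0.27,2.1,0],"yaw":0},{"hand":1,"slide":[0.33,2.5,0],"yaw":0},{"hand":1,"slide":[0.36,2.8,0],"yaw":0},{"hand":1,"slide":[0.39,3,0],"yaw":0},{"hand":1,"slide":[0.39,3,0],"yaw":0},{"hand":1,"slide":[0.39,3,0],"yaw":0}]'; python3 -m inch '[{"hand":1,"slide":[0.04,0.3,0],"yaw":0},{"hand":1,"slide":[0.07,0.6,0],"yaw":0},{"hand":1,"slide":[0.07,0.6,0],"yaw":0},{"hand":1,"slide":[0.07,0.6,0],"yaw":0}]'; python3 -m inch '[{"hand":1,"slide":[0.04,0.3,0],"yaw":0},{"hand":1,"slide":[0.04,0.3,0],"yaw":0},{"hand":1,"slide":[0.04,0.3,0],"yaw":0}]'
```

```text
time_s: 9.78
tcp_pos: [0.5089, 0.1203, 0.2063]
ee_rot: [[-0.99, 0.143, -0.0], [0.143, 0.99, -0.0], [0.0, -0.0, -1.0]]
wrist_force: [-0.6, -0.4, -1.8]
gripper_width: 0.182
time_s: 10.28
tcp_pos: [0.5096, 0.1264, 0.2062]
ee_rot: [[-0.99, 0.143, -0.0], [0.143, 0.99, -0.0], [0.0, -0.0, -1.0]]
wrist_force: [0.0, -0.5, -2.4]
gripper_width: 0.179
time_s: 10.65
tcp_pos: [0.51, 0.1294, 0.2062]
ee_rot: [[-0.99, 0.143, -0.0], [0.143, 0.99, -0.0], [0.0, -0.0, -1.0]]
wrist_force: [0.1, 0.9, -2.5]
gripper_width: 0.183
```

```bash
for i in 1 2; do python3 -m inch '[{"hand":1,"slide":[0.02,0.15,0],"yaw":0},{"hand":1,"slide":[0.04,0.3,0],"yaw":0},{"hand":1,"slide":[0.04,0.3,0],"yaw":0}]' | grep -E 'tcp|force|ee'; done
python3 - <<'E'
from h import *
F=[]
for i in range(6):
    c=capture("scene");s=sense();F.append(np.r_[s["wrist_force"],s["moment"]])
print(np.mean(F,0).round(2))
t=capture("top")
f=lambda im,x,y,w,h:cv2.resize(im[y:y+h,x:x+w],(400,300),interpolation=cv2.INTER_CUBIC)
cv2.imwrite("pics/a4.png",np.hstack([f(t,200,200,120,90),f(c,330,150,120,90)]))
E
```

```text
tcp_pos: [0.5103, 0.1322, 0.2063]
ee_rot: [[-0.99, 0.143, -0.0], [0.143, 0.99, -0.001], [0.0, -0.001, -1.0]]
wrist_force: [0.2, -1.1, -0.9]
tcp_pos: [0.5108, 0.1353, 0.2063]
ee_rot: [[-0.99, 0.143, -0.0], [0.143, 0.99, -0.0], [0.0, -0.0, -1.0]]
wrist_force: [0.3, -1.8, -0.9]
[-0.25 -2.26 -0.17 -0.78  0.1  -0.  ]
```

View pics/a4.png

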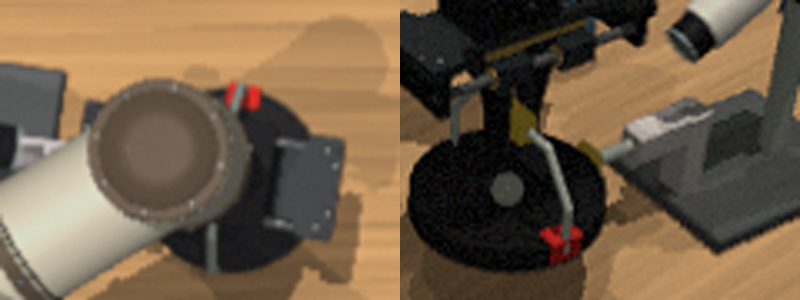

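Contact felt: Fy is about -2.3 N. The rim covers the lower part of the pad at (590,152) and the ball is still in the middle (508,188). Push 2 mm further and check again.

```bash
python3 -m inch '[{"hand":1,"slide":[0.01,0.1,0],"yaw":0},{"hand":1,"slide":[0.03,0.2,0],"yaw":0},{"hand":1,"slide":[0.03,0.2,0],"yaw":0},{"hand":1,"slide":[0.03,0.2,0],"yaw":0}]'
python3 - <<'E'
from h import *
F=[]
for i in range(8):
    c=capture("scene");s=sense();F.append(np.r_[s["wrist_force"],s["moment"]])
print(np.mean(F,0).round(2))
p=s["tcp_pos"];x,y=p[:2]
print("ball pred",proj("scene",[x,y,p[2]-.136+.0185]),"rim front pred",[proj("scene",[x+.075*np.cos(a),y+.075*np.sin(a),p[2]-.136+.022]).round(1) for a in np.arange(0,6.3,np.pi/2)-.14])
cv2.imwrite("pics/a5.png",cv2.resize(c[165:255,330:450],(800,600),interpolation=cv2.INTER_CUBIC))
E
```

```text
time_s: 12.25
tcp_pos: [0.5111, 0.1373, 0.2062]
ee_rot: [[-0.99, 0.143, -0.0], [0.143, 0.99, -0.0], [0.0, -0.0, -1.0]]
wrist_force: [-0.8, -2.7, 0.2]
gripper_width: 0.177
[-0.42 -2.98 -0.4  -0.9   0.15 -0.  ]
ball pred [362.197261   205.40811443] rim front pred [array([380.2, 220.7]), array([386.1, 194.7]), array([345.7, 189.2]), array([337.2, 214.4]), array([380.2, 220.7])]
```

View pics/a5.png

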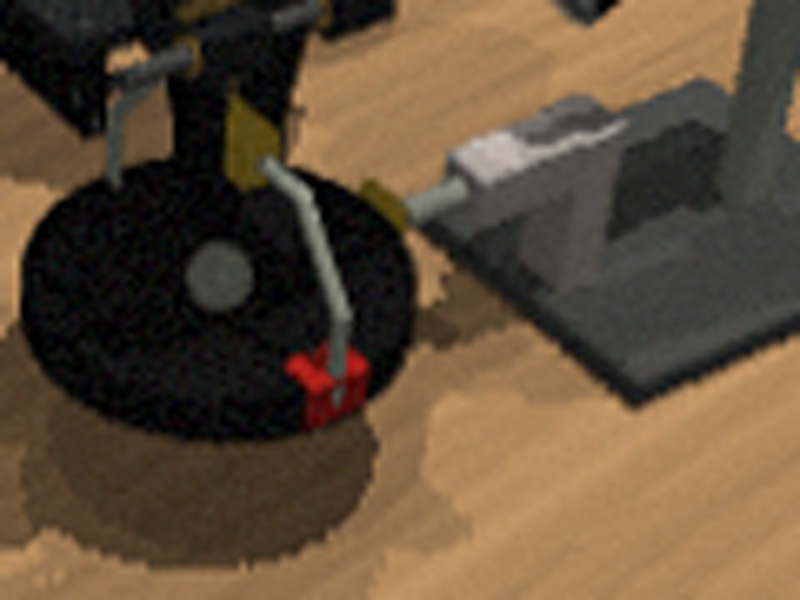

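Ball at (220,275) in the crop is within 1 px of prediction. Pad at (385,205) is pressed, about 3 N, so roughly 5 mm in. Start turning +1.58 rad in place, watching the force.

```bash
python3 -m inch '[{"hand":1,"slide":[0,0,0],"yaw":0.02},{"hand":1,"slide":[0,0,0],"yaw":0.05},{"hand":1,"slide":[0,0,0],"yaw":0.1},{"hand":1,"slide":[0,0,0],"yaw":0.16},{"hand":1,"slide":[0,0,0],"yaw":0.22},{"hand":1,"slide":[0,0,0],"yaw":0.28},{"hand":1,"slide":[0,0,0],"yaw":0.34},{"hand":1,"slide":[0,0,0],"yaw":0.4},{"hand":1,"slide":[0,0,0],"yaw":0.46},{"hand":1,"slide":[0,0,0],"yaw":0.5}]'; python3 -m inch '[{"hand":1,"slide":[0,0,0],"yaw":0.06},{"hand":1,"slide":[0,0,0],"yaw":0.12},{"hand":1,"slide":[0,0,0],"yaw":0.18},{"hand":1,"slide":[0,0,0],"yaw":0.24},{"hand":1,"slide":[0,0,0],"yaw":0.3},{"hand":1,"slide":[0,0,0],"yaw":0.36},{"hand":1,"slide":[0,0,0],"yaw":0.42},{"hand":1,"slide":[0,0,0],"yaw":0.48},{"hand":1,"slide":[0,0,0],"yaw":0.5},{"hand":1,"slide":[0,0,0],"yaw":0.5}]'
python3 - <<'E'
from h import *
F=[]
for i in range(6):
    c=capture("scene");s=sense();F.append(np.r_[s["wrist_force"],s["moment"]])
print(np.mean(F,0).round(2))
cv2.imwrite("pics/a6.png",cv2.resize(c[165:255,330:450],(800,600),interpolation=cv2.INTER_CUBIC))
E
```

```text
time_s: 13.9
tcp_pos: [0.5114, 0.1373, 0.2061]
ee_rot: [[-0.936, -0.351, 0.0], [-0.351, 0.936, 0.0], [-0.0, -0.0, -1.0]]
wrist_force: [1.5, -3.2, -1.9]
gripper_width: 0.18
time_s: 15.15
tcp_pos: [0.5112, 0.1373, 0.2061]
ee_rot: [[-0.655, -0.756, -0.0], [-0.756, 0.655, -0.0], [0.0, -0.0, -1.0]]
wrist_force: [2.5, -3.4, -2.3]
gripper_width: 0.183
[ 2.02 -3.36 -2.59 -1.09 -0.52 -0.13]
```

View pics/a6.png

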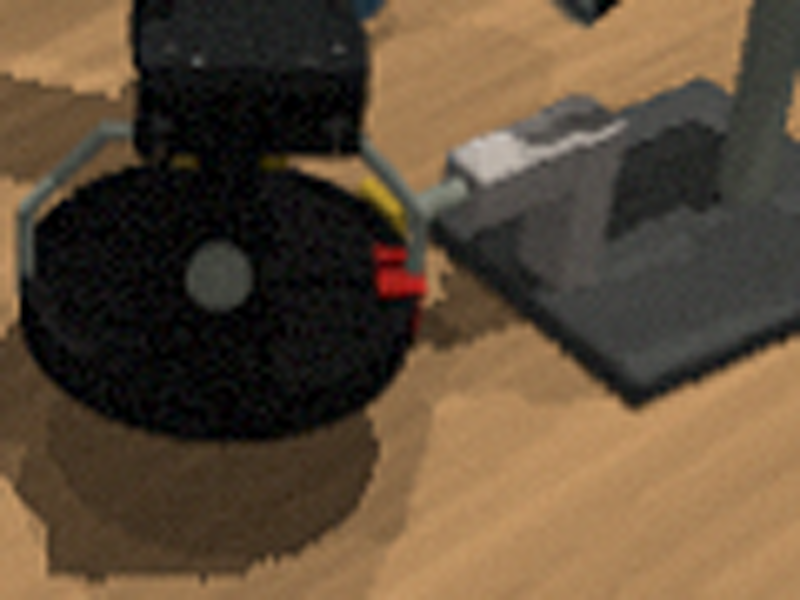

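Turned about 57° smoothly, with friction only (2 N sideways). The red mark block at (400,280) sticks out slightly beyond the rim and could catch the pad's edge. So I back off about 12 mm for the last third of the turn, then press again.

```bash
python3 -m inch '[{"hand":1,"slide":[-0.02,-0.15,0],"yaw":0},{"hand":1,"slide":[-0.05,-0.45,0],"yaw":0.02},{"hand":1,"slide":[-0.1,-0.8,0],"yaw":0.06},{"hand":1,"slide":[-0.14,-1.1,0],"yaw":0.12},{"hand":1,"slide":[-0.16,-1.3,0],"yaw":0.18},{"hand":1,"slide":[-0.17,-1.4,0],"yaw":0.24},{"hand":1,"slide":[-0.17,-1.4,0],"yaw":0.3},{"hand":1,"slide":[-0.17,-1.4,0],"yaw":0.36},{"hand":1,"slide":[-0.17,-1.4,0],"yaw":0.42},{"hand":1,"slide":[-0.17,-1.4,0],"yaw":0.48}]'; python3 -m inch '[{"hand":1,"slide":[0,0,0],"yaw":0.05},{"hand":1,"slide":[0,0,0],"yaw":0.08},{"hand":1,"slide":[0,0,0],"yaw":0.1},{"hand":1,"slide":[0,0,0],"yaw":0.1},{"hand":1,"slide":[0.02,0.2,0],"yaw":0.1},{"hand":1,"slide":[0.06,0.5,0],"yaw":0.1},{"hand":1,"slide":[0.09,0.7,0],"yaw":0.1},{"hand":1,"slide":[0.1,0.8,0],"yaw":0.1},{"hand":1,"slide":[0.1,0.8,0],"yaw":0.1},{"hand":1,"slide":[0.1,0.8,0],"yaw":0.1}]'
python3 - <<'E'
from h import *
F=[]
for i in range(6):
    c=capture("scene");s=sense();F.append(np.r_[s["wrist_force"],s["moment"]])
print(np.mean(F,0).round(2))
t=capture("top")
f=lambda im,x,y,w,h:cv2.resize(im[y:y+h,x:x+w],(400,300),interpolation=cv2.INTER_CUBIC)
cv2.imwrite("pics/a7.png",np.hstack([f(t,180,200,120,90),f(c,330,165,120,90)]))
E
```

```text
time_s: 16.7
tcp_pos: [0.5092, 0.1239, 0.2063]
ee_rot: [[-0.229, -0.973, 0.0], [-0.973, 0.229, 0.002], [-0.002, 0.0, -1.0]]
wrist_force: [-0.4, 0.2, -2.4]
gripper_width: 0.182
time_s: 17.95
tcp_pos: [0.5104, 0.1312, 0.2063]
ee_rot: [[-0.134, -0.991, -0.0], [-0.991, 0.134, -0.0], [0.0, 0.0, -1.0]]
wrist_force: [0.6, -2.1, -1.0]
gripper_width: 0.18
[-0.2  -2.05 -0.89 -0.53  0.12 -0.01]
```

View pics/a7.png

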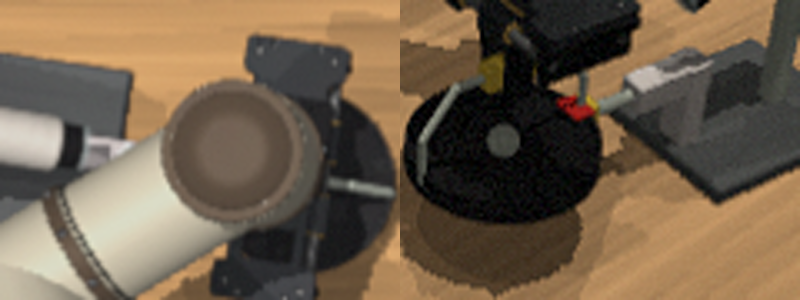

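The mark is against the pad at scene crop (578,105), yaw 82.3°, Fy about -2 N. Press 3 mm more, then do a final check.

```bash
python3 -m inch '[{"hand":1,"slide":[0.01,0.1,0],"yaw":0},{"hand":1,"slide":[0.03,0.2,0],"yaw":0},{"hand":1,"slide":[0.04,0.3,0],"yaw":0},{"hand":1,"slide":[0.04,0.3,0],"yaw":0},{"hand":1,"slide":[0.04,0.3,0],"yaw":0},{"hand":1,"slide":[0.04,0.3,0],"yaw":0},{"hand":1,"slide":[0.04,0.3,0],"yaw":0}]'
python3 - <<'E'
from h import *
F=[]
for i in range(8):
    c=capture("scene");s=sense();F.append(np.r_[s["wrist_force"],s["moment"]])
print(np.mean(F,0).round(2),s["tcp_pos"])
p=s["tcp_pos"];u=np.array([.132,.991,0]);b=p-[0,0,.136]
c8=cv2.resize(c[165:255,330:450],(800,600),interpolation=cv2.INTER_CUBIC)
# overlay: predicted level rim top circle (green) and ball centre
for a in np.arange(0,6.28,.3):
    q=(proj("scene",b+[.075*np.cos(a),.075*np.sin(a),.022])-[330,165]+.5)*6.667
    cv2.circle(c8,tuple(int(v) for v in q),3,(0,255,0),-1)
q=(proj("scene",b+[0,0,.0185])-[330,165]+.5)*6.667;cv2.circle(c8,tuple(int(v) for v in q),3,(0,255,255),-1)
cv2.imwrite("pics/a8.png",c8)
E
```

```text
time_s: 19.18
tcp_pos: [0.5108, 0.1344, 0.2063]
ee_rot: [[-0.134, -0.991, -0.0], [-0.991, 0.134, -0.0], [0.0, 0.0, -1.0]]
wrist_force: [0.3, -2.6, 0.3]
gripper_width: 0.181
[-0.06 -2.68 -0.7  -0.73  0.15 -0.02] [0.51078078 0.13436249 0.206245  ]
```

View pics/a8.png

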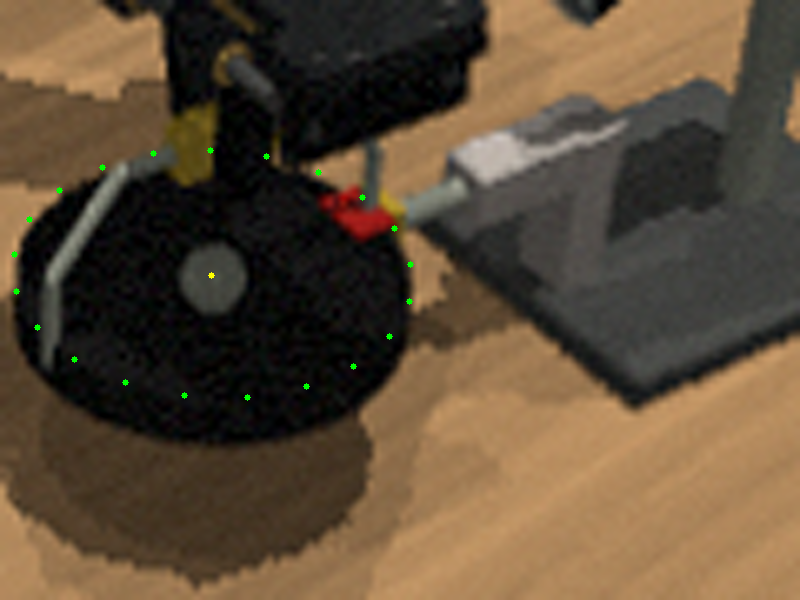

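The final picture shows the dish level (rim matches the predicted level circle), ball at the middle (213,275), mark at (360,213) touching the pad. At 2.7 N the stop is about 6 mm in. Handing in.

```bash
python3 -c "
from station import finish_job,sense
print(finish_job())"
```

```text
the job is handed in; nothing more can be done
None
```

I handed the job in at about 19.6 s on the robot's clock, with the gripper still holding the black dish at the stop. `finish_job()` gives no verdict.

**What I did**
- I gripped the black dish by its yellow grip and lifted it 70 mm.
- With the red mark facing away from the base, I pressed the rim against the stop at about 3 N for roughly a second.
- I then turned the dish about 90° and pressed the red mark against the stop.

**Last checks**
- **Push on the stop:** 2.7 N, which puts the stop about 6 mm in. This comes from the force and the distance moved; I had no direct reading of the stop.
- **Direction of the mark:** the tool yaw gives 82.3° against a measured stand axis of about 82.5°.
- **Dish and ball:** the rim matched a level circle drawn into the last picture to about 1 px. The ball was within 1 px of the middle, and the underside was about 70 mm above the bench.

**Departure and oddities**
- **Turn not all at the stop:** the first 57° were turned against the stop. I backed off 14 mm for the rest, because the red mark sticks out slightly and could have caught the pad's edge, then pressed again.
- **Unexplained force:** while pressed, the vertical wrist force fell from about -2.5 N to about -0.5 N. I took this as friction at the pad, since the pictures showed no tilt.
- **Other things on the bench:** I did not measure them again at the end, but the path stayed clear of them and I felt no unexpected contact.

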